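# Fit the auger bit and tug-test it

## Task

Take the auger bit (the one with the spiral flutes) from the bit rack and push its hex shank fully home, to the bottom, in the quick-change chuck of the clamped drill so that it snaps in, without ramming it. Then test the lock: pull the bit straight back against it with a steady 16 N or so for a second, never more than 25 N, let go and leave it locked in the chuck. Leave the other bits and everything else on the bench where they are.

Things in the scene. Friction and masses are not known exactly. Their poses are not given: they have to be found in the camera images.
- auger: auger bit to fit: plain steel, 203 mm long, 0.14-0.28 kg. Origin on its axis at the very end of the hex shank, +x along the axis to the cutting end. From the origin: 0-6 mm tapered end (6 to 12 mm thick), 6-14 and 28-55 mm hexagon 13 mm across flats, 14-28 mm locking groove (7 mm thick), 55-120 mm round shaft 13 mm thick, 120-190 mm spiral flutes 20 mm thick, then a screw point
- auger_grip (a point): place to grip the auger: on its axis, middle of the free round shaft (13 mm thick), 80 mm from the shank end; the bit balances 15 mm farther on. Axes as the auger's. In the rack two flats of the hexagon lie level, as do two flats of the chuck's bore
- rack: wooden bit rack, fixed; origin under its board (140 x 230 x 10 mm). Three bits lie level along its +x (cutting ends to +x), 70 mm apart (y = -70, 0, 70 mm, any order), axes 45 mm above the bench, shank ends at x = -70 mm, in notches of two rails 12 mm thick, 44 mm high, centred 17.5 and 110 mm from the shank ends. Between the rails there is 35 mm of air below a bit's axis. Lift bits straight up
- chuck_mouth (a point): centre of the mouth of the drill's quick-change chuck, on its axis, 100 mm above the bench; +x points straight out of the chuck, level (push the bit along -x, tug along +x), z up. The chuck is fixed, 31-36 mm in diameter. The mouth flares from 22 mm to the hexagonal bore (14.4 mm across flats) over the first 6 mm; the bore ends in a flat bottom 48 mm deep
- lock_sleeve: knurled sleeve of the chuck, origin and axes as chuck_mouth; does not move. Two hidden spring latches in the bore are felt from the shank end 27-32 mm deep (3-9 N, then a drag of 1-4 N) and snap into the groove at 41.5-46.5 mm: wear differs and cannot be seen. A locked bit thus has 1.5-6.5 mm of axial play between the bottom, 48 mm deep, and the latches, which hold firm
- drill: green cordless drill clamped level in an iron bench clamp, fixed; origin on the bench below its collar, 75 mm behind the chuck mouth, +x out of the chuck. Motor housing 68 mm in diameter; the clamp with its screw stands up to 155 mm above the bench, 70-100 mm behind the mouth
- spade_bit: flat 32 mm spade bit in the rack, same shank, origin as the auger's; leave it alone
- forstner_bit: 35 mm round-headed bit in the rack, same shank, origin as the auger's; leave it alone
- culm_cup: open bamboo cup 60 mm in diameter, 75 mm high; leave it alone
- slat: flat bamboo slat 170 x 30 x 8 mm; leave it alone
- offcut: wood offcut 100 x 45 x 30 mm; leave it alone
- level: aluminium spirit level 230 x 22 x 50 mm; leave it alone
- screwdriver: screwdriver 200 mm long; leave it alone
- bore_stop: the fixed steel bottom of the chuck's bore, origin on the chuck's axis 48 mm behind the mouth, axes as chuck_mouth. Oiled steel: a bit pressed sideways in the bore drags a little there, and that part of the pull does not reach the latches
Things that resemble listed ones, but are neither listed nor needed, are in the scene too. Leave any black look-alike of the auger alone.

How it is judged:
By the outcome, as a careful person would: the job done as asked, in the order asked, and still so for the second after the job is handed in, with the robot touching nothing.
It also fails if it takes over 48 s, if anything falls off the work surface, if the arm or the gripper's body presses on something with over 40 N, if the wrist force passes 120 N, or if a joint passes its speed limit or range.

## Robot

A 7-joint arm with a two-finger parallel gripper is mounted at the origin on the work surface. World frame = base frame: x ahead of the robot, y to its left, z up, the work surface at z = 0. Lengths are in m, angles in rad, forces in N, time in s.
With the tool pointing down it reaches from about 0.35 to 0.9 m from the base axis. Payload 8.1 kg.
Tool frame: the origin (TCP) lies midway between the tips of the shut fingers; the grasp point (between the pads) lies 19 mm behind it; z points along the fingers, y is the line along which they close (so a half turn about z gives the same grasp; the last joint's range is limited). The gripper opens to 92 mm and grips with 3 to 60 N. Pads are 19 mm wide; open, the fingers measure 130 mm over their backs; the gripper's body (75 mm by 190 mm) begins 47 mm behind the grasp point.
Start: joints at [-0.103, 0.434, 0.025, 1.573, -0.012, 1.134, -0.075], TCP at [0.625, -0, 0.206] pointing down, gripper open.
Joint ranges: [-2.62, 2.62], [-0.44, 2.09], [-1.27, 1.32], [0.08, 2.57], [-1.32, 4.46], [0.12, 2], [-2.74, 2.74]. Speed limits (rad/s): [2.22, 2.22, 3.01, 3.01, 3.14, 3.14, 3.14].

## Interface

Orientations are given as a rotation vector (axis times angle).
In Python, from cell import readout, get_image, calibration, ticket gives the robot as it stands. The module is installed in compiled form; this text tells all that it offers.
- The arm moves only by the tool move_arm, never from a script. Its argument "series" is a list of rows, each a list of 6 numbers: the shift along the world's x, y, z as a fraction of full scale, then the turn, a rotation vector about the world's x, y, z as a fraction of full scale. A call has 1 to 5 rows; each row is the pose to reach, as a shift and turn from the pose commanded when the call began; what a row does not reach only later rows make up. Full scale, the value 1, is 0.75 m for a shift and 60 degrees for a turn. A row lasts 1/10 s, in which the tool goes at most 50 mm and 8.59 degrees, less where a joint would pass 70% of its speed; a pose out of reach is approached as far as the arm can. A call with a number of a shift or a turn outside -1 to 1 is refused whole. A call with a gripper value outside its range is refused whole. "claw" is the opening, from -1 (shut) to 1 (fully open), so that 0 is half open, set as the call begins (left out, the last holds). The fingers move at their own pace and stop on an object; "squeeze" is the grip in N (left out, the last holds). Time passes only in rows, so rows that repeat a pose let the fingers close. It gives the time, the measured TCP pose, the force, the opening and the grip force at its end, in the units of the state.
- readout.observe(): the state, without advancing time (a new reading comes with each control period).
- get_image(name): name is "scene" or "side" or "wrist"; returns (picture, depth): 400x640x3 uint8, red, green, blue; 400x640 float32, m along the optical axis (not along the pixel's ray), 0 where there is no reading.
- calibration(name): a dict with "fx", "fy", "cx", "cy" (pixels), "view" (4x4, takes a point from world to camera coordinates); the wrist camera has in their place "mount" (4x4, takes a point from camera to tool coordinates, whose origin is the TCP and whose axes are the flange's). Camera axes: x right, y down, z forward; pixel columns grow to the right and rows downward; lengths in m; the calibration is good to about 2 mm. A picture is of the moment at which its call begins: read the wrist's pose just before it. calibration takes no time and is no camera call.
- ticket.sign_off(): hands the job in; it is judged then, once.
The state is a dict: "clock": time; "joints": joint angles; "dq": joint speeds; "joint_efforts": joint torques, N m; "position": TCP position; "ee_rot": TCP orientation; "force": force on the tool from outside, world axes, zero at the start; "ft_torque": the same for the moment, N m; "width": opening from 0.0 (shut) to 1.0 (fully open); "gripper_force": force on a finger pad.
Only numpy, scipy, OpenCV 4.12 (cv2) and the standard library are available. Lean on these libraries where they do the work, as an engineer would, in place of code of your own. Each camera call takes 0.05 s, during which the arm holds its last target. There are 200 camera calls.

## Working session

There is one attempt and no reset: what is moved stays moved. The work goes in short steps, Python scripts to look and compute and a tool call to move; the robot and the scene stay as the last step left them, time stands still between calls to the robot, and variables do not carry over. Pictures are saved under pics/ and viewed, at most 11 in all, crops included, and the job is handed in when it is done.

Besides the shell and the picture viewer there is one more tool, called after "Emit:" as a command line: name --pt "numbers of a row" for each row, then --argument value for the rest. move_arm: Moves the arm, as the interface text tells. Shift numbers are shares of 0.75 m and turn numbers shares of 60 degrees, none past 1 either way. Its arguments: {"type":"object","properties":{"series":{"type":"array"},"claw":{"type":"number"},"squeeze":{"type":"number"}},"required":["series"]}

```bash
mkdir -p pics
cat > h.py <<'E'
import numpy as np, cv2
from scipy.spatial.transform import Rotation as R
from cell import readout, get_image, calibration, ticket
def save(n,im): cv2.imwrite('pics/'+n+'.png',cv2.cvtColor(im,cv2.COLOR_RGB2BGR))
def cam(name,s=None):
    c=calibration(name)
    if name=='wrist':
        T=np.eye(4);T[:3,:3]=R.from_rotvec(s['ee_rot']).as_matrix();T[:3,3]=s['position']
        M=T@c['mount']
    else: M=np.linalg.inv(c['view'])
    return c,M
def world(c,M,u,v,d):
    u,v,d=map(np.asarray,(u,v,d))
    p=np.stack([(u-c['cx'])/c['fx']*d,(v-c['cy'])/c['fy']*d,d],-1)
    return p@M[:3,:3].T+M[:3,3]
def onplane(c,M,u,v,z):
    o=M[:3,3];r=M[:3,:3]@np.array([(u-c['cx'])/c['fx'],(v-c['cy'])/c['fy'],1])
    return o+r*(z-o[2])/r[2]
E
python3 - <<'E'
from h import *
s=readout.observe();print(s)
for n in('scene','side','wrist'):
    im,d=get_image(n);save(n,im);np.savez('pics/'+n,im=im,d=d)
    c,M=cam(n,s);print(n,c['fx'],M.round(3).tolist())
E
```

```text
{'clock': 0.0, 'joints': array([-0.10261449,  0.43520665,  0.02500099,  1.57411443, -0.01159886,
        1.13399691, -0.07509645]), 'dq': array([-0.0003214 , -0.00014208, -0.00148348, -0.00047011,  0.00213077,
        0.00114564, -0.00089727]), 'joint_efforts': array([ 3.89017032e-04, -6.67853522e+01,  9.84863900e-01, -3.14464223e+01,
       -6.05165795e-02,  4.27553023e-02,  1.12382318e-04]), 'position': array([ 6.24447699e-01, -6.90595251e-05,  2.05548772e-01]), 'ee_rot': array([-2.22081802e+00, -2.22064731e+00,  1.91909491e-03]), 'force': array([ 0.03963422, -0.42594818,  0.32196926]), 'ft_torque': array([-0.00180591,  0.00950914,  0.02282072]), 'gripper_force': 0.0, 'width': 0.9993160211974287}
scene 383.85357167335 [[0.682, 0.605, -0.411, 1.051], [0.731, -0.557, 0.394, -0.503], [0.01, -0.569, -0.822, 1.096], [0.0, 0.0, 0.0, 1.0]]
side 377.9607228651092 [[-0.973, -0.152, 0.173, 0.307], [-0.23, 0.606, -0.762, 0.91], [0.011, -0.781, -0.625, 0.817], [0.0, 0.0, 0.0, 1.0]]
wrist 310.6311484053244 [[1.0, 0.001, -0.001, 0.624], [0.001, -0.957, -0.289, 0.078], [-0.001, 0.289, -0.957, 0.383], [0.0, 0.0, 0.0, 1.0]]
```

View pics/scene.png

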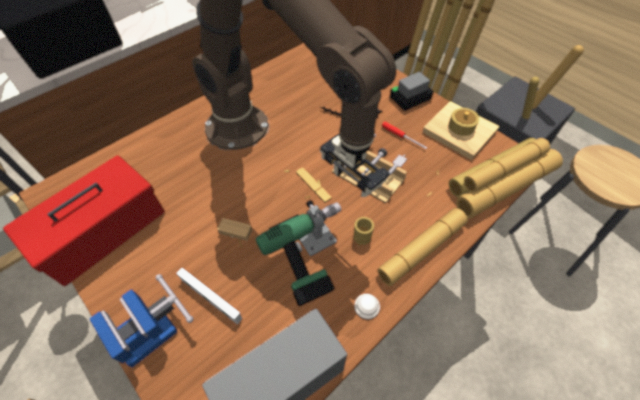

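View pics/side.png

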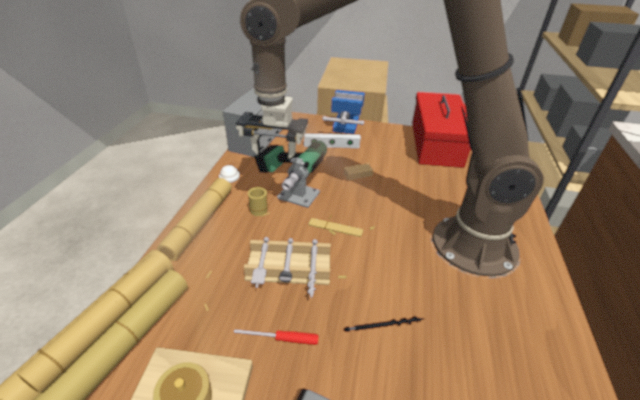

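The side view shows the rack at about (288,262) holding three bits: left (260,263), middle (287,260) and right (313,267). The black look-alike lies on the bench at (385,324), and the drill is at (300,170) with its chuck toward (285,187). The right-hand bit looks like the auger, so I'll confirm it in an enlarged crop.

Run:
```python
from h import *
a=np.load('pics/side.npz')['im'];w=np.load('pics/wrist.npz')['im']
A=cv2.resize(a[135:305,225:345],None,fx=3.3,fy=3.3,interpolation=cv2.INTER_CUBIC)
W=cv2.resize(w,(400,250))
o=np.zeros((561,800,3),np.uint8);o[:A.shape[0],:A.shape[1]]=A[:561];o[:250,400:]=W
save('crop1',o)
```

```text
(no output)
```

View pics/crop1.png

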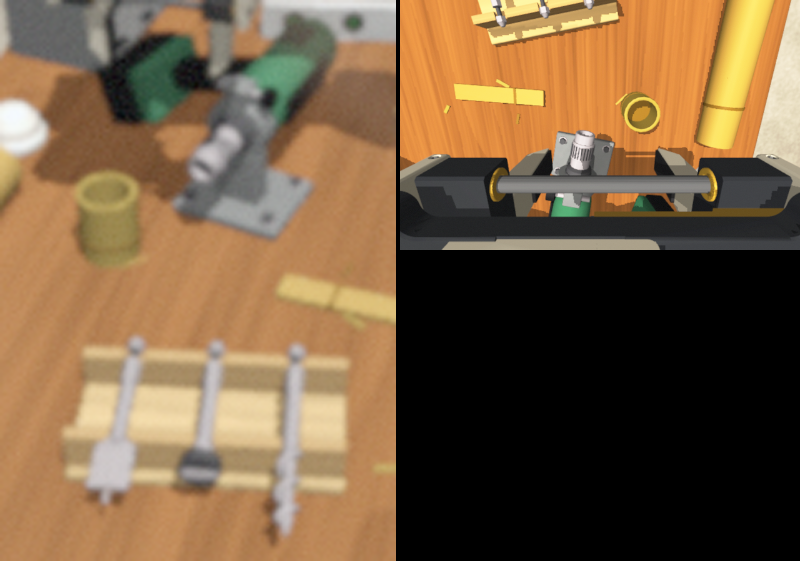

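The crop shows the spade bit at side px (262,262), the forstner at (287,258) and the spiral-fluted, bright-steel auger on the right. The auger's shank end is at (315,241) and its tip at (312,295). It is the only bright bit with flutes, so it is the one meant; the black one on the bench is the look-alike. Next I measure the auger and the chuck.

Run:
```python
from h import *
s=readout.observe()
c,M=cam('side')
for n,(u,v) in dict(aug_sh=(315,241),aug_tip=(311.7,295.6),sp_sh=(266,239),sp_tip=(257,286),fo_sh=(290,240),fo_end=(285.5,281)).items(): print(n,onplane(c,M,u,v,.045).round(3))
for n in('scene','wrist','side'):
    z=np.load(f'pics/{n}.npz');d=z['d'];im=z['im'].astype(int);c,M=cam(n,s)
    v,u=np.mgrid[:400,:640];P=world(c,M,u,v,d)
    x0=onplane(c,M,320,200,.1)
    sat=im.max(2)-im.min(2)
    m=(d>0)&(P[...,2]>.088)&(P[...,2]<.121)&(sat<50)&(P[...,0]>.5)&(P[...,0]<.8)&(P[...,1]>-.1)&(P[...,1]<.2)
    p=P[m];print(n,len(p))
    for y in np.arange(-.1,.2,.01):
        q=p[(p[:,1]>=y)&(p[:,1]<y+.01)]
        if len(q): print(round(y,2),len(q),q[:,0].min().round(3),np.median(q[:,0]).round(3),q[:,0].max().round(3),'z',q[:,2].max().round(3))
```

```text
aug_sh [0.464 0.146 0.045]
aug_tip [0.43  0.335 0.045]
sp_sh [0.604 0.172 0.045]
sp_tip [0.572 0.339 0.045]
fo_sh [0.535 0.159 0.045]
fo_end [0.506 0.307 0.045]
scene 203
-0.1 18 0.606 0.613 0.616 z 0.121
-0.09 9 0.595 0.602 0.606 z 0.121
-0.08 15 0.582 0.598 0.604 z 0.121
-0.07 29 0.576 0.595 0.607 z 0.121
-0.06 40 0.576 0.596 0.61 z 0.121
-0.05 28 0.582 0.602 0.613 z 0.12
-0.04 27 0.581 0.601 0.612 z 0.121
-0.03 31 0.584 0.602 0.612 z 0.121
-0.02 6 0.59 0.6 0.608 z 0.116
wrist 2655
-0.1 32 0.604 0.608 0.613 z 0.097
-0.09 168 0.551 0.558 0.604 z 0.114
-0.08 457 0.552 0.584 0.604 z 0.12
-0.07 316 0.566 0.585 0.605 z 0.115
-0.06 284 0.572 0.591 0.608 z 0.118
-0.05 362 0.572 0.591 0.61 z 0.117
-0.04 392 0.574 0.594 0.611 z 0.118
-0.03 405 0.577 0.595 0.61 z 0.116
-0.02 239 0.582 0.593 0.61 z 0.115
side 285
-0.1 26 0.548 0.602 0.615 z 0.12
-0.09 48 0.551 0.561 0.61 z 0.12
-0.08 39 0.553 0.571 0.603 z 0.121
-0.07 28 0.57 0.579 0.597 z 0.119
-0.06 15 0.575 0.58 0.6 z 0.12
-0.05 21 0.575 0.581 0.601 z 0.12
-0.04 32 0.576 0.588 0.607 z 0.12
-0.03 42 0.579 0.597 0.611 z 0.121
-0.02 34 0.584 0.593 0.611 z 0.119
```

View pics/wrist.png

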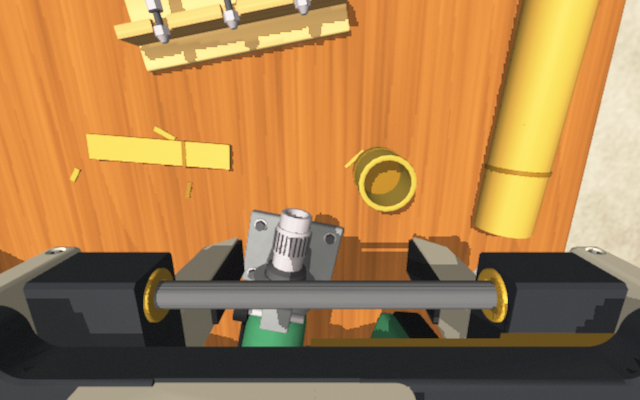

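The wrist view shows the chuck mouth at (295,214) with its axis running up and slightly right in the image, so nearly world +y. The slat is at (160,152) and the cup at (385,182), with nothing between chuck and rack. I'll go above the auger with the fingers half shut, so that they clear the neighbouring bits.

Emit:
move_arm --pt "-0.116 0.15 -0.05 0 0 0.173" --pt "-0.116 0.15 -0.05 0 0 0.173" --pt "-0.116 0.15 -0.05 0 0 0.173" --pt "-0.116 0.15 -0.05 0 0 0.173" --claw -0.13 --squeeze 50

```text
clock: 0.55
position: [0.5328, 0.1186, 0.1672]
ee_rot: [-1.998, -2.418, 0.003]
force: [0.1, -0.0, -0.6]
width: 0.697
gripper_force: 0.0
```

Emit:
move_arm --pt "-0.116 0.15 -0.05 0 0 0" --pt "-0.116 0.15 -0.05 0 0 0" --pt "-0.116 0.15 -0.05 0 0 0" --pt "-0.116 0.15 -0.05 0 0 0"

```text
clock: 0.95
position: [0.4461, 0.23, 0.1301]
ee_rot: [-1.998, -2.419, 0.003]
force: [0.1, -0.6, -0.3]
width: 0.44
gripper_force: 0.0
```

Run:
```python
from h import *
s=readout.observe();print(s['position'],s['ee_rot'],s['width'],s['force'])
im,d=get_image('wrist');save('w2',im);np.savez('pics/w2',im=im,d=d,p=s['position'],r=s['ee_rot'])
c,M=cam('wrist',s)
v,u=np.mgrid[:400,:640];P=world(c,M,u,v,d)
# steel top points near the auger
e=np.array([-.18,.984]);n=np.array([.984,.18])
q=P[...,:2]-np.array([.464,.146]);a=q@e;b=q@n
sat=im.max(2).astype(int)-im.min(2)
for a0 in np.arange(-.02,.22,.01):
    m=(d>0)&(P[...,2]>.044)&(P[...,2]<.07)&(abs(b)<.02)&(a>=a0)&(a<a0+.01)&(sat<60)
    if m.sum()>5: print(a0.round(2),m.sum(),b[m].min().round(4),b[m].max().round(4),P[m][:,2].max().round(3))
```

```text
[0.44610252 0.22998356 0.13005691] [-1.99837048 -2.41932189  0.0026609 ] 0.4402177765101444 [ 0.1406703  -0.61176897 -0.2555531 ]
0.01 71 -0.0057 0.0077 0.048
0.02 103 -0.0058 0.0083 0.051
0.03 151 -0.0059 0.0082 0.051
0.04 153 -0.0059 0.0079 0.051
0.05 147 -0.006 0.0078 0.051
0.06 137 -0.0052 0.0065 0.051
0.07 147 -0.0052 0.0073 0.051
0.08 155 -0.0045 0.0071 0.051
0.09 156 -0.0046 0.0069 0.051
0.1 163 -0.0046 0.0076 0.051
0.11 184 -0.0081 0.0073 0.051
0.12 171 -0.0072 0.0102 0.055
0.13 152 -0.0024 0.0102 0.049
0.14 173 -0.0083 0.0057 0.054
0.15 197 -0.0042 0.0104 0.055
0.16 141 -0.0068 0.0063 0.049
0.17 206 -0.0084 0.0064 0.055
0.18 165 -0.003 0.0103 0.054
0.19 45 -0.0007 0.0032 0.048
```

View pics/w2.png

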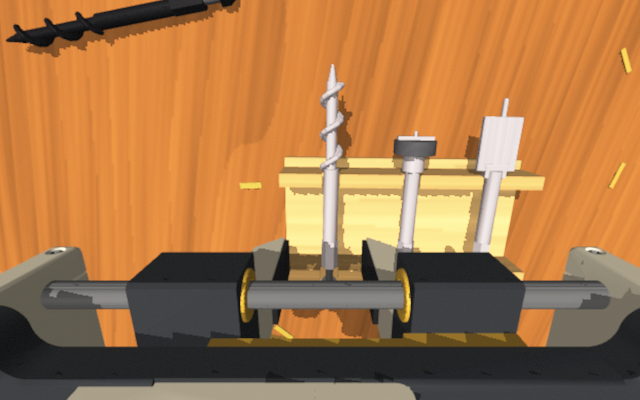

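The wrist view shows the bright auger centred between the fingers, flutes at (332,120) and shaft down to (330,275). The forstner is at (412,150), the spade at (497,145) and the black look-alike at top left. The numbers agree (axis within 1 mm of the line, top at 51 mm), so I descend and grip.

Emit:
move_arm --pt "0.006 -0.0067 -0.04 0 0 0" --pt "0.006 -0.0067 -0.09 0 0 0" --pt "0.006 -0.0067 -0.139 0 0 0" --pt "0.006 -0.0067 -0.139 0 0 0"

```text
clock: 1.4
position: [0.4539, 0.2169, 0.0237]
ee_rot: [-2.013, -2.41, 0.011]
force: [-0.1, -0.2, -0.4]
width: 0.433
gripper_force: 0.0
```

Emit:
move_arm --pt "0 0 0 0 0 0" --pt "0 0 0 0 0 0" --pt "0 0 0 0 0 0" --pt "0 0 0 0 0 0" --pt "0 0 0 0 0 0" --claw -1 --squeeze 50

```text
clock: 1.9
position: [0.4541, 0.2199, 0.0285]
ee_rot: [-2.01, -2.413, 0.002]
force: [-15.7, -5.0, 45.5]
width: 0.056
gripper_force: 47.4
```

The grip is off: the opening is only 5 mm and there is 45 N upward. I'll look before going on.

Run:
```python
from h import *
s=readout.observe();print(s)
a,d=get_image('wrist');b,_=get_image('side')
o=np.zeros((600,800,3),np.uint8);o[:340,:800]=cv2.resize(a[100:372],(800,340))
B=cv2.resize(b[200:320,210:370],(347,260));o[340:,:347]=B
b,_=get_image('scene');o[340:,360:800]=cv2.resize(b[115:225,305:491],(440,260));save('w3',o)
```

```text
{'clock': 1.9, 'joints': array([-0.47748995,  0.47833604, -0.10458291,  2.04295883,  0.08124021,
        0.62573687, -0.45483425]), 'dq': array([-0.00218539, -0.02692684, -0.00627059, -0.01002695, -0.00120603,
        0.02828189,  0.0006531 ]), 'joint_efforts': array([ 1.25471402e+00, -4.31017649e+01,  1.35649581e+00, -2.04293329e+01,
        1.01348754e+00, -4.98487517e+00,  1.95007736e-02]), 'position': array([0.45406416, 0.21991401, 0.02846044]), 'ee_rot': array([-2.01028882e+00, -2.41290583e+00,  2.20029675e-03]), 'force': array([-15.68221322,  -5.04802788,  45.47914898]), 'ft_torque': array([-1.20420818,  3.70238903, -0.06295012]), 'gripper_force': 47.36937628593296, 'width': 0.055612516650939546}
```

View pics/w3.png

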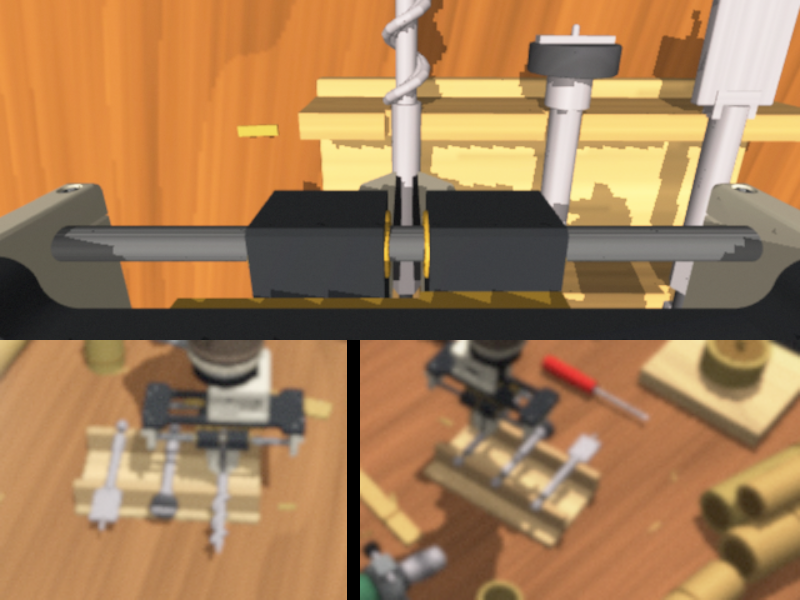

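The commanded pose was already right and only the measured pose lagged, so my correction overshot 3-4 mm and the gripped bit is being levered in its notches. I'll relieve the load by letting the arm follow the force.

Emit:
move_arm --pt "-0.0015 0 0.002 0 0 0" --pt "-0.0015 0 0.002 0 0 0"

```text
clock: 2.25
position: [0.4546, 0.2205, 0.0308]
ee_rot: [2.011, 2.413, 0.003]
force: [-7.3, -1.8, 20.9]
width: 0.004
gripper_force: 10.6
```

Emit:
move_arm --pt "0 0 0 0 0 0" --pt "0 0 0 0 0 0" --pt "0 0 0 0 0 0" --pt "0 0 0 0 0 0" --claw -0.13

```text
clock: 2.65
position: [0.4548, 0.2202, 0.0294]
ee_rot: [2.011, 2.413, 0.002]
force: [-0.2, 0.6, -0.8]
width: 0.302
gripper_force: 0.0
```

Run:
```python
from h import *
s=readout.observe();print(s['position'],s['ee_rot'],s['width'],s['force'])
a,d=get_image('wrist')
c,M=cam('wrist',s)
v,u=np.mgrid[:400,:640];P=world(c,M,u,v,d)
e=np.array([-.18,.984]);n=np.array([.984,.18])
q=P[...,:2]-np.array([.464,.146]);A=q@e;b=q@n
sat=a.max(2).astype(int)-a.min(2)
for a0 in np.arange(.04,.22,.01):
    m=(d>0)&(P[...,2]>.02)&(P[...,2]<.075)&(abs(b)<.019)&(A>=a0)&(A<a0+.01)&(sat<60)
    if m.sum()>5: print(a0.round(2),m.sum(),b[m].min().round(4),b[m].max().round(4),P[m][:,2].max().round(3))
o=np.zeros((600,800,3),np.uint8);o[:340,:800]=cv2.resize(a[100:372],(800,340))
b,_=get_image('side');o[340:,:347]=cv2.resize(b[200:320,210:370],(347,260))
b,_=get_image('scene');o[340:,360:800]=cv2.resize(b[115:225,305:491],(440,260));save('w4',o)
```

```text
[0.45481806 0.22019635 0.02935903] [2.01107832e+00 2.41283125e+00 2.04529418e-03] 0.3015021996946019 [-0.17925663  0.64117208 -0.77171316]
0.04 43 -0.0042 0.0065 0.052
0.05 9 -0.0046 0.007 0.048
0.06 346 -0.0102 0.0177 0.062
0.07 498 -0.0104 0.0177 0.075
0.08 879 -0.019 0.019 0.075
0.09 379 -0.0049 0.0068 0.051
0.1 408 -0.0057 0.0072 0.051
0.11 484 -0.0099 0.0133 0.052
0.12 441 -0.0081 0.0101 0.055
0.13 491 -0.0046 0.0107 0.05
0.14 518 -0.0083 0.0054 0.053
0.15 517 -0.0059 0.0108 0.054
0.16 519 -0.0075 0.0102 0.049
0.17 638 -0.0087 0.0061 0.054
0.18 433 -0.0033 0.0094 0.054
0.19 150 -0.0013 0.0034 0.047
```

View pics/w4.png

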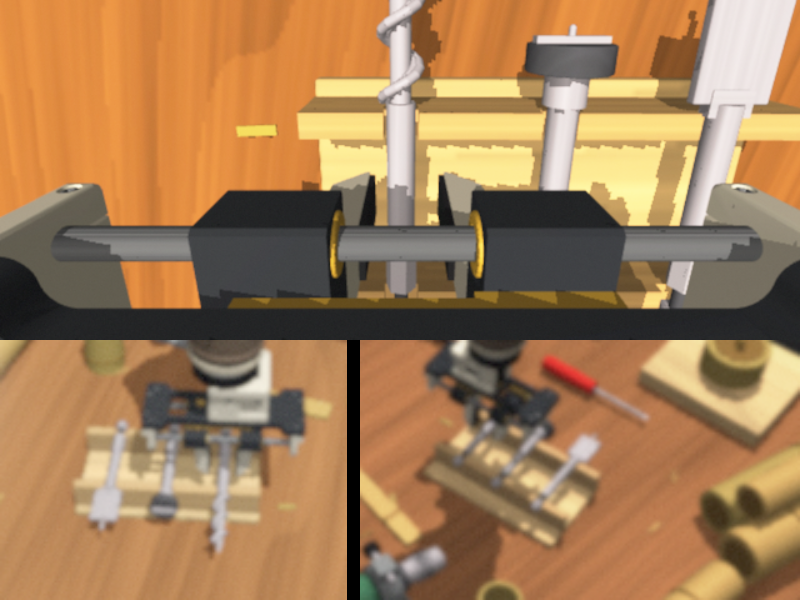

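The auger is still seated in its notches, unmoved, with its shaft at about (400,160) in the composite and the fingers either side at (365,190) and (445,190). The pads seem to have closed above the shaft, so I'll check where the finger tips really are.

Run:
```python
from h import *
s=readout.observe()
a,d=get_image('wrist');c,M=cam('wrist',s)
v,u=np.mgrid[:400,:640];P=world(c,M,u,v,d)
T=(P-s['position'])@R.from_rotvec(s['ee_rot']).as_matrix()
print(s['position'],c['mount'].round(3).tolist())
for uu in (275,285,290,295,298,320,352,356,362,370):
    print(uu,[(vv,)+tuple((T[vv,uu]*1000).round().astype(int)) for vv in range(236,262,3)])
```

```text
[0.45439392 0.21996145 0.02873645] [[0.001, -0.957, -0.288, 0.079], [1.0, 0.001, 0.001, -0.001], [-0.001, -0.288, 0.957, -0.177], [0.0, 0.0, 0.0, 1.0]]
275 [(236, np.int64(-5), np.int64(-35), np.int64(22)), (239, np.int64(-7), np.int64(-35), np.int64(21)), (242, np.int64(12), np.int64(-27), np.int64(-26)), (245, np.int64(12), np.int64(-27), np.int64(-30)), (248, np.int64(12), np.int64(-26), np.int64(-34)), (251, np.int64(12), np.int64(-25), np.int64(-38)), (254, np.int64(12), np.int64(-25), np.int64(-40)), (257, np.int64(11), np.int64(-25), np.int64(-42)), (260, np.int64(12), np.int64(-24), np.int64(-47))]
285 [(236, np.int64(-5), np.int64(-28), np.int64(21)), (239, np.int64(11), np.int64(-23), np.int64(-21)), (242, np.int64(11), np.int64(-22), np.int64(-26)), (245, np.int64(10), np.int64(-22), np.int64(-27)), (248, np.int64(10), np.int64(-21), np.int64(-30)), (251, np.int64(10), np.int64(-21), np.int64(-34)), (254, np.int64(10), np.int64(-21), np.int64(-38)), (257, np.int64(79), np.int64(-1), np.int64(-177)), (260, np.int64(10), np.int64(-20), np.int64(-44))]
290 [(236, np.int64(-5)
[... 2912 characters left out ...]
, (248, np.int64(9), np.int64(19), np.int64(-28)), (251, np.int64(8), np.int64(19), np.int64(-29)), (254, np.int64(7), np.int64(18), np.int64(-30)), (257, np.int64(5), np.int64(19), np.int64(-29)), (260, np.int64(3), np.int64(18), np.int64(-30))]
370 [(236, np.int64(-4), np.int64(30), np.int64(20)), (239, np.int64(11), np.int64(24), np.int64(-21)), (242, np.int64(12), np.int64(23), np.int64(-26)), (245, np.int64(12), np.int64(22), np.int64(-30)), (248, np.int64(12), np.int64(22), np.int64(-34)), (251, np.int64(12), np.int64(21), np.int64(-37)), (254, np.int64(12), np.int64(21), np.int64(-41)), (257, np.int64(11), np.int64(21), np.int64(-41)), (260, np.int64(10), np.int64(21), np.int64(-43))]
```

The depth image shows the finger tips actually end about 19-20 mm behind the reported TCP, which matches the fingers coming to rest on the bit's top at reported z 0.031. I'll go about 20 mm lower, centre over the bit and watch the force.

Emit:
move_arm --pt "-0.0044 0.0065 0 0 0 0" --pt "-0.0044 0.0065 -0.013 0 0 0" --pt "-0.0044 0.0065 -0.0267 0 0 0" --pt "-0.0044 0.0065 -0.0267 0 0 0"

```text
clock: 3.25
position: [0.4499, 0.2242, 0.0068]
ee_rot: [-2.011, -2.413, 0.004]
force: [0.5, 0.3, 0.3]
width: 0.436
gripper_force: 0.0
```

Emit:
move_arm --pt "0 0 0 0 0 0" --pt "0 0 0 0 0 0" --pt "0 0 0 0 0 0" --pt "0 0 0 0 0 0" --pt "0 0 0 0 0 0" --claw -1 --squeeze 10

```text
clock: 3.75
position: [0.4514, 0.2249, 0.0088]
ee_rot: [2.011, 2.413, 0.001]
force: [0.7, -0.6, 0.9]
width: 0.139
gripper_force: 10.0
```

The bit is gripped (12.8 mm opening, no side load). I squeeze harder and lift straight up.

Emit:
move_arm --pt "0 0 0 0 0 0" --pt "0 0 0 0 0 0" --pt "0 0 0.013 0 0 0" --pt "0 0 0.04 0 0 0" --pt "0 0 0.08 0 0 0" --squeeze 55

```text
clock: 4.25
position: [0.4497, 0.224, 0.0685]
ee_rot: [-2.011, -2.412, 0.005]
force: [1.1, -0.2, -1.6]
width: 0.127
gripper_force: 55.0
```

Emit:
move_arm --pt "0 0 0.013 0 0 0" --pt "0 0 0.013 0 0 0" --pt "0 0 0.013 0 0 0"

```text
clock: 4.55
position: [0.4507, 0.2245, 0.0778]
ee_rot: [-2.011, -2.413, 0.001]
force: [-0.3, 0.8, -1.8]
width: 0.125
gripper_force: 55.0
```

```bash
cat > bit.py <<'E'
from h import *
s=readout.observe();print(s['position'],s['ee_rot'],s['width'],s['force'],s['clock'])
Rm=R.from_rotvec(s['ee_rot']).as_matrix();e=Rm[:,0];print('tool x',e.round(4),'tool z',Rm[:,2].round(4))
a,d=get_image('wrist');c,M=cam('wrist',s)
v,u=np.mgrid[:400,:640];P=world(c,M,u,v,d);T=(P-s['position'])@Rm*1000
sat=a.max(2).astype(int)-a.min(2)
for x0 in list(range(-80,-20,6))+list(range(14,130,8)):
    m=(d>0)&(T[...,2]<-22)&(T[...,2]>-60)&(abs(T[...,1])<16)&(T[...,0]>=x0)&(T[...,0]<x0+6)&(sat<60)
    if m.sum()>4: print(x0,m.sum(),T[m][:,1].min().round(1),T[m][:,1].max().round(1),'topz',T[m][:,2].min().round(1))
E
python3 - <<'E'
import bit
from h import *
b,_=get_image('side');save('side2',cv2.resize(b[120:320,210:400],None,fx=3,fy=3))
c,M=cam('side')
s=np.load('pics/w2.npz')
# chuck axis from earlier start wrist view (top ridge + edges)
z=np.load('pics/wrist.npz');d=z['d'];im=z['im'].astype(int)
S=dict(position=np.array([6.24447699e-01,-6.9e-05,2.05548772e-01]),ee_rot=np.array([-2.22081802,-2.22064731,.00191909]))
c,M=cam('wrist',S);v,u=np.mgrid[:400,:640];P=world(c,M,u,v,d)
sat=im.max(2)-im.min(2)
m=(d>0)&(P[...,2]>.09)&(P[...,2]<.122)&(sat<50)&(P[...,0]>.56)&(P[...,0]<.63)&(P[...,1]>-.055)&(P[...,1]<.01)
p=P[m]
from scipy.optimize import least_squares
def f(q): # axis x=q0+q1*y, z=.1+q3, radius q2
    return np.hypot((p[:,0]-q[0]-q[1]*p[:,1])/np.hypot(1,q[1]),p[:,2]-.1-q[3])-q[2]
r=least_squares(f,[.596,.1,.017,0],loss='soft_l1',f_scale=.001);print('chuck',r.x,np.abs(r.fun).mean())
print('front y',np.percentile(p[:,1],[95,99,100]),p[p[:,1]>np.percentile(p[:,1],97)].mean(0))
E
```

```text
[0.45068434 0.22451419 0.07777275] [-2.01148423e+00 -2.41307318e+00  8.55690794e-04] 0.12498225308423849 [-0.27540587  0.76272738 -1.83822509] 4.55
tool x [-1.800e-01  9.837e-01 -3.000e-04] tool z [-4.e-04 -4.e-04 -1.e+00]
-44 17 -8.0 6.3 topz -38.2
-38 199 -7.9 6.3 topz -42.7
-32 262 -7.3 6.7 topz -42.5
-26 232 -6.6 5.6 topz -42.3
14 285 -6.8 5.6 topz -42.3
22 298 -6.7 5.0 topz -43.0
30 315 -8.5 5.3 topz -42.1
38 275 -10.3 3.4 topz -44.9
46 416 -5.1 8.8 topz -45.9
54 314 -6.1 7.9 topz -40.3
62 389 -10.4 3.2 topz -43.7
70 360 -6.8 7.7 topz -45.5
78 432 -4.8 8.7 topz -41.0
86 461 -10.3 3.4 topz -40.9
94 470 -9.6 5.1 topz -46.1
102 375 -5.1 7.9 topz -43.3
110 162 -3.4 1.5 topz -38.8
118 6 -1.7 -0.1 topz -35.6
chuck [0.60070375 0.22257099 0.01409849 0.00155589] 0.0013790220546369561
front y [-0.01697267 -0.01461599 -0.01381075] [ 0.5864545  -0.01492036  0.10340009]
```

View pics/side2.png

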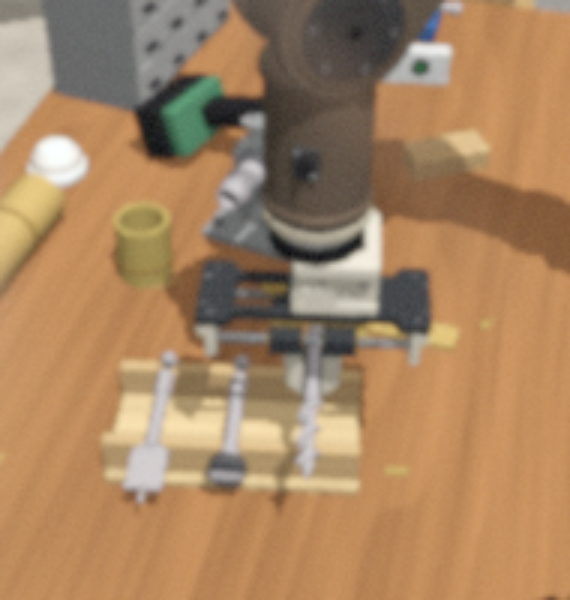

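The side view shows the bit held level at crop (315,390), with the other two bits undisturbed. The bit's shank end is about 82 mm behind the tool centre and its axis 36 mm behind the TCP. I'll carry it high to beside the drill and measure the chuck from closer.

Emit:
move_arm --pt "0 0 0.06 0 0 0" --pt "0.03 -0.04 0.12 0 0 -0.1" --pt "0.08 -0.1 0.17 0 0 -0.2" --pt "0.13 -0.16 0.17 0 0 -0.283" --pt "0.13 -0.16 0.17 0 0 -0.283"

```text
clock: 5.15
position: [0.5506, 0.1015, 0.2062]
ee_rot: [2.35, 2.082, 0.0]
force: [0.4, 0.8, -2.4]
width: 0.121
gripper_force: 55.0
```

Emit:
move_arm --pt "0.05 -0.06 0 0 0 0" --pt "0.1 -0.12 0 0 0 0" --pt "0.137 -0.18 0 0 0 0" --pt "0.137 -0.18 0 0 0 0" --pt "0.137 -0.18 0 0 0 0"

```text
clock: 5.65
position: [0.6519, -0.0352, 0.2035]
ee_rot: [2.352, 2.082, -0.006]
force: [0.4, -0.6, -2.4]
width: 0.125
gripper_force: 55.0
```

Run:
```python
from h import *
s=readout.observe();print(s['position'],s['ee_rot'],s['width'],s['force'],s['clock'],np.abs(s['dq']).max())
a,d=get_image('wrist');save('w5',a);np.savez('pics/w5',im=a,d=d,p=s['position'],r=s['ee_rot'])
c,M=cam('wrist',s);v,u=np.mgrid[:400,:640];P=world(c,M,u,v,d)
for y in np.arange(-.08,.0,.005):
    m=(d>0)&(P[...,2]>.1)&(P[...,2]<.125)&(P[...,0]>.56)&(P[...,0]<.64)&(P[...,1]>=y)&(P[...,1]<y+.005)
    q=P[m]
    if len(q): print(y.round(3),len(q),q[:,0].min().round(4),q[:,0].max().round(4),((q[:,0].min()+q[:,0].max())/2).round(4),'ztop',np.percentile(q[:,2],98).round(4),'x at top',q[q[:,2]>np.percentile(q[:,2],80)][:,0].mean().round(4))
```

```text
[ 0.65185966 -0.03518257  0.20352988] [ 2.35165555  2.0824837  -0.00569355] 0.12477728572755417 [ 0.38215983 -0.58134984 -2.39082816] 5.65 0.05640938328292169
-0.08 105 0.5627 0.6042 0.5835 ztop 0.1182 x at top 0.5924
-0.075 242 0.5658 0.6008 0.5833 ztop 0.1184 x at top 0.583
-0.07 176 0.567 0.6016 0.5843 ztop 0.1143 x at top 0.5866
-0.065 150 0.5728 0.6051 0.5889 ztop 0.1145 x at top 0.5879
-0.06 147 0.5736 0.6062 0.5899 ztop 0.1158 x at top 0.5903
-0.055 182 0.5736 0.6077 0.5907 ztop 0.1166 x at top 0.5899
-0.05 198 0.5726 0.6086 0.5906 ztop 0.117 x at top 0.5908
-0.045 196 0.5734 0.6099 0.5917 ztop 0.1169 x at top 0.5914
-0.04 206 0.5746 0.6101 0.5924 ztop 0.117 x at top 0.5922
-0.035 212 0.5754 0.6096 0.5925 ztop 0.1164 x at top 0.5927
-0.03 194 0.5768 0.6098 0.5933 ztop 0.1145 x at top 0.5939
-0.025 186 0.58 0.6112 0.5956 ztop 0.1144 x at top 0.596
-0.02 134 0.5809 0.6106 0.5957 ztop 0.1142 x at top 0.5964
-0.015 8 0.5827 0.5869 0.5848 ztop 0.1073 x at top 0.5863
```

View pics/w5.png

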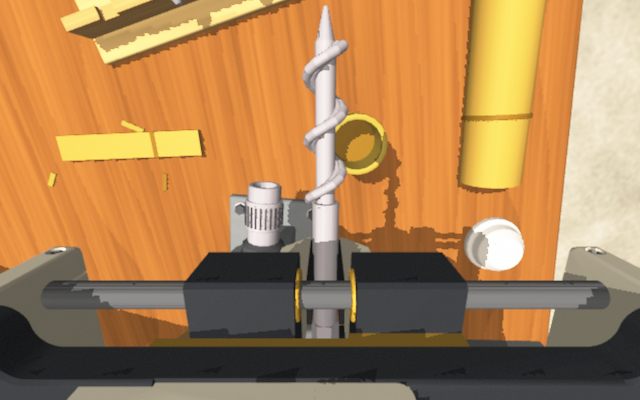

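The wrist view shows the chuck at (264,212), mouth at about (265,186), and the auger at (325,120). The chuck axis passes through x≈0.5956 at mouth y≈-0.0145, heading (0.139, 0.990), and its top at 0.115-0.117 fits the 100 mm axis height. I go 30 mm in front of the mouth and lower to axis height.

Emit:
move_arm --pt "-0.02 0.06 0 0 0 -0.017" --pt "-0.052 0.12 0 0 0 -0.017" --pt "-0.052 0.169 0 0 0 -0.017" --pt "-0.052 0.169 -0.04 0 0 -0.017" --pt "-0.052 0.169 -0.09 0 0 -0.017"

```text
clock: 6.2
position: [0.6121, 0.1011, 0.1387]
ee_rot: [2.358, 2.076, 0.006]
force: [0.4, -0.1, -2.5]
width: 0.127
gripper_force: 55.0
```

Emit:
move_arm --pt "0 0 -0.05 0 0 0" --pt "0 0 -0.099 0 0 0" --pt "0 0 -0.099 0 0 0" --pt "0 0 -0.099 0 0 0" --pt "0 0 -0.099 0 0 0"

```text
clock: 6.7
position: [0.6135, 0.0976, 0.0661]
ee_rot: [2.363, 2.069, 0.004]
force: [0.6, -0.2, -1.3]
width: 0.125
gripper_force: 55.0
```

Run:
```python
from h import *
s=readout.observe();print(s['position'],s['ee_rot'],s['width'],s['force'],s['clock'],np.abs(s['dq']).max())
Rm=R.from_rotvec(s['ee_rot']).as_matrix()
sh=s['position']+Rm@np.array([-.082,-.0006,-.036]);print('shank',sh,'x',Rm[:,0],'z',Rm[:,2])
b,_=get_image('side');g,_=get_image('scene')
for n in('side','scene'):
    c=calibration(n)
    for p in (sh,np.array([.5956,-.0145,.1])):
        q=c['view']@np.r_[p,1];print(n,q[0]/q[2]*c['fx']+c['cx'],q[1]/q[2]*c['fy']+c['cy'])
o=np.zeros((600,800,3),np.uint8);o[:,:400]=cv2.resize(b[150:240,255:315],(400,600),interpolation=cv2.INTER_CUBIC)
o[:,400:]=cv2.resize(g[170:260,310:370],(400,600),interpolation=cv2.INTER_CUBIC);save('w6',o)
```

```text
[0.61348047 0.09755456 0.06612969] [2.3625841  2.06903014 0.00422543] 0.12524778314921195 [ 0.55068512 -0.20814235 -1.3133723 ] 6.7 0.011024880745883972
shank [0.6019709  0.01631612 0.1020213 ] x [0.13190117 0.99126202 0.00130105] z [ 2.74770671e-03  9.46894004e-04 -9.99995777e-01]
side 281.30379586612804 191.80343430029876
side 286.0382716110324 186.9065468425672
scene 346.6269558870628 201.2766097084879
scene 338.145579034271 205.91586097206456
```

View pics/w6.png

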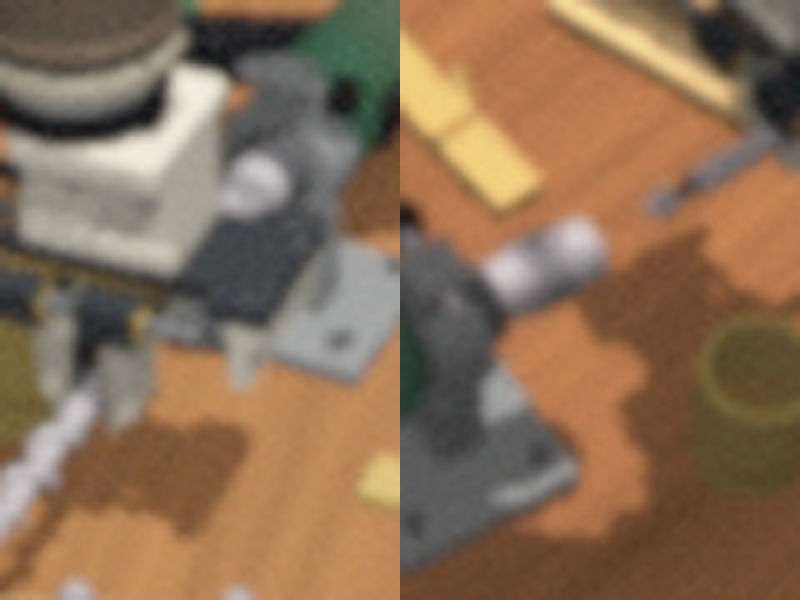

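The scene half shows the shank end at crop (650,205) and the mouth at (590,245), both within 1 px of prediction. I'll close in to 8 mm and let the arm settle.

Emit:
move_arm --pt "-0.002 -0.0145 0 0 0 0" --pt "-0.004 -0.029 0 0 0 0" --pt "-0.004 -0.029 0 0 0 0" --pt "-0.004 -0.029 0 0 0 0" --pt "-0.004 -0.029 0 0 0 0"

```text
clock: 7.3
position: [0.6094, 0.0751, 0.0642]
ee_rot: [-2.364, -2.069, -0.001]
force: [-0.3, 0.0, -1.5]
width: 0.126
gripper_force: 55.0
```

Emit:
move_arm --pt "-0.0015 -0.0053 0 0 0 0" --pt "-0.0022 -0.0106 0 0 0 0" --pt "-0.0029 -0.0158 0 0 0 0" --pt "-0.0036 -0.0211 0 0 0 0" --pt "-0.0036 -0.0211 0 0 0 0"

```text
clock: 7.8
position: [0.6065, 0.0579, 0.064]
ee_rot: [2.365, 2.067, -0.001]
force: [-0.3, 0.7, -0.9]
width: 0.126
gripper_force: 55.0
```

Emit:
move_arm --pt "-0.0005 -0.0033 0 0 0 0" --pt "-0.0009 -0.0066 0 0 0 0" --pt "-0.0014 -0.0099 0 0 0 0" --pt "-0.0018 -0.0132 0 0 0 0" --pt "-0.0018 -0.0132 0 0 0 0"

```text
clock: 8.3
position: [0.6053, 0.0485, 0.0641]
ee_rot: [2.365, 2.068, -0.0]
force: [-0.1, 0.0, -1.8]
width: 0.122
gripper_force: 55.0
```

Emit:
move_arm --pt "-0.0004 -0.0026 0 0 0 0" --pt "-0.0007 -0.0053 0 0 0 0" --pt "-0.0011 -0.0079 0 0 0 0" --pt "-0.0015 -0.0106 0 0 0 0" --pt "-0.0015 -0.0106 0 0 0 0"

```text
clock: 8.8
position: [0.604, 0.0407, 0.064]
ee_rot: [2.365, 2.068, -0.0]
force: [0.1, -0.8, -2.3]
width: 0.128
gripper_force: 55.0
```

Emit:
move_arm --pt "-0.0003 -0.002 0 0 0 0" --pt "-0.0006 -0.004 0 0 0 0" --pt "-0.0008 -0.006 0 0 0 0" --pt "-0.0008 -0.006 0 0 0 0"

```text
clock: 9.2
position: [0.6034, 0.0366, 0.064]
ee_rot: [-2.364, -2.069, 0.0]
force: [-0.5, 0.8, -2.5]
width: 0.122
gripper_force: 55.0
```

Emit:
move_arm --pt "-0.0003 -0.002 0 0 0 0" --pt "-0.0006 -0.004 0 0 0 0" --pt "-0.0006 -0.004 0 0 0 0"

```text
clock: 9.5
position: [0.6033, 0.0352, 0.0642]
ee_rot: [-2.362, -2.07, -0.002]
force: [1.0, 4.7, -1.8]
width: 0.124
gripper_force: 55.0
```

Emit:
move_arm --pt "-0.0003 -0.002 0 0 0 0" --pt "-0.0006 -0.004 0 0 0 0" --pt "-0.0006 -0.004 0 0 0 0"

```text
clock: 9.8
position: [0.6029, 0.033, 0.0642]
ee_rot: [-2.361, -2.07, -0.003]
force: [-0.8, 8.1, -2.1]
width: 0.124
gripper_force: 55.0
```

Emit:
move_arm --pt "-0.0002 -0.0013 0 0 0 0" --pt "-0.0004 -0.0026 0 0 0 0" --pt "-0.0004 -0.0026 0 0 0 0"

```text
clock: 10.1
position: [0.6028, 0.0319, 0.0643]
ee_rot: [-2.361, -2.07, -0.005]
force: [0.7, 9.0, -3.5]
width: 0.121
gripper_force: 55.0
```

Emit:
move_arm --pt "-0.0002 -0.0013 0 0 0 0" --pt "-0.0004 -0.0026 0 0 0 0" --pt "-0.0004 -0.0026 0 0 0 0"

```text
clock: 10.4
position: [0.6025, 0.0284, 0.0642]
ee_rot: [-2.362, -2.07, -0.003]
force: [1.3, 5.7, -3.0]
width: 0.125
gripper_force: 55.0
```

Emit:
move_arm --pt "-0.0002 -0.0015 0 0 0 0" --pt "-0.0004 -0.003 0 0 0 0" --pt "-0.0005 -0.004 0 0 0 0" --pt "-0.0005 -0.004 0 0 0 0"

```text
clock: 10.8
position: [0.6022, 0.0256, 0.0643]
ee_rot: [-2.362, -2.07, -0.003]
force: [0.8, 6.0, -2.9]
width: 0.125
gripper_force: 55.0
```

Emit:
move_arm --pt "-0.0002 -0.0013 0 0 0 0" --pt "-0.0004 -0.0026 0 0 0 0" --pt "-0.0004 -0.0026 0 0 0 0"

```text
clock: 11.1
position: [0.6021, 0.0238, 0.0643]
ee_rot: [-2.362, -2.07, -0.004]
force: [1.7, 6.0, -2.5]
width: 0.12
gripper_force: 55.1
```

Emit:
move_arm --pt "-0.0002 -0.0013 0 0 0 0" --pt "-0.0004 -0.0026 0 0 0 0" --pt "-0.0004 -0.0026 0 0 0 0"

```text
clock: 11.4
position: [0.6019, 0.0214, 0.0643]
ee_rot: [-2.363, -2.07, -0.004]
force: [2.0, 5.5, -3.3]
width: 0.124
gripper_force: 55.1
```

Emit:
move_arm --pt "-0.0002 -0.0013 0 0 0 0" --pt "-0.0004 -0.0026 0 0 0 0" --pt "-0.0004 -0.0026 0 0 0 0"

```text
clock: 11.7
position: [0.6016, 0.0196, 0.0643]
ee_rot: [-2.363, -2.07, -0.004]
force: [2.2, 5.4, -4.0]
width: 0.124
gripper_force: 55.1
```

Emit:
move_arm --pt "-0.0001 -0.0013 0 0 0 0" --pt "-0.0001 -0.0013 0 0 0 0"

```text
clock: 11.9
position: [0.6016, 0.019, 0.0643]
ee_rot: [-2.363, -2.07, -0.004]
force: [1.6, 6.7, -4.7]
width: 0.123
gripper_force: 55.2
```

Emit:
move_arm --pt "0 -0.0013 0 0 0 0" --pt "0 -0.0013 0 0 0 0"

```text
clock: 12.1
position: [0.6017, 0.0189, 0.0643]
ee_rot: [-2.362, -2.07, -0.005]
force: [3.0, 7.9, -3.6]
width: 0.129
gripper_force: 55.2
```

Emit:
move_arm --pt "0 -0.0013 0 0 0 0" --pt "0 -0.0013 0 0 0 0"

```text
clock: 12.3
position: [0.6017, 0.0189, 0.0643]
ee_rot: [-2.36, -2.071, -0.006]
force: [2.1, 10.8, -4.2]
width: 0.129
gripper_force: 55.2
```

Emit:
move_arm --pt "0 -0.0013 0 0 0 0" --pt "0 -0.0026 0 0 0 0" --pt "0 -0.0026 0 0 0 0" --pt "0 -0.0026 0 0 0 0"

```text
clock: 12.7
position: [0.6018, 0.0188, 0.0644]
ee_rot: [-2.358, -2.071, -0.008]
force: [2.1, 14.5, -3.4]
width: 0.123
gripper_force: 55.2
```

Firm stop: position is fixed at y=0.0188 while the force rises to 14.5 N, so the bit is at the bottom. Now I back off gently and load the lock.

Emit:
move_arm --pt "0.0008 0.0026 0 0 0 0" --pt "0.001 0.0053 0 0 0 0" --pt "0.0015 0.0067 0 0 0 0" --pt "0.0015 0.0067 0 0 0 0"

```text
clock: 13.1
position: [0.6018, 0.0188, 0.0641]
ee_rot: [-2.363, -2.069, -0.001]
force: [-0.5, 5.2, -1.5]
width: 0.124
gripper_force: 55.2
```

Emit:
move_arm --pt "0.0002 0.0013 0 0 0 0" --pt "0.0004 0.0026 0 0 0 0" --pt "0.0004 0.0026 0 0 0 0"

```text
clock: 13.4
position: [0.6019, 0.0189, 0.064]
ee_rot: [2.365, 2.067, -0.002]
force: [-0.4, 0.2, -2.1]
width: 0.127
gripper_force: 55.2
```

Emit:
move_arm --pt "0.0002 0.0013 0 0 0 0" --pt "0.0004 0.0026 0 0 0 0" --pt "0.0004 0.0026 0 0 0 0"

```text
clock: 13.7
position: [0.6022, 0.0214, 0.0639]
ee_rot: [2.365, 2.068, -0.001]
force: [-2.1, -2.3, -1.9]
width: 0.128
gripper_force: 55.2
```

Emit:
move_arm --pt "0.0002 0.0013 0 0 0 0" --pt "0.0002 0.0013 0 0 0 0"

```text
clock: 13.9
position: [0.6023, 0.0217, 0.0639]
ee_rot: [2.365, 2.068, -0.002]
force: [-2.3, -4.8, -2.1]
width: 0.121
gripper_force: 55.2
```

Emit:
move_arm --pt "0.0002 0.0013 0 0 0 0" --pt "0.0002 0.0013 0 0 0 0"

```text
clock: 14.1
position: [0.6023, 0.0217, 0.0639]
ee_rot: [2.365, 2.066, -0.003]
force: [-2.7, -7.0, -2.1]
width: 0.125
gripper_force: 55.2
```

Emit:
move_arm --pt "0 0.0013 0 0 0 0" --pt "0 0.0026 0 0 0 0" --pt "0 0.0026 0 0 0 0"

```text
clock: 14.4
position: [0.6022, 0.0218, 0.0638]
ee_rot: [2.365, 2.064, -0.006]
force: [-2.2, -11.0, -2.4]
width: 0.123
gripper_force: 55.1
```

Emit:
move_arm --pt "0 0.001 0 0 0 0" --pt "0 0.0016 0 0 0 0" --pt "0 0.0016 0 0 0 0"

```text
clock: 14.7
position: [0.6022, 0.0219, 0.0638]
ee_rot: [2.366, 2.063, -0.007]
force: [-2.0, -14.8, -3.5]
width: 0.128
gripper_force: 55.1
```

Emit:
move_arm --pt "0 0.001 0 0 0 0" --pt "0 0.001 0 0 0 0" --pt "0 0.001 0 0 0 0"

```text
clock: 15.0
position: [0.6022, 0.0219, 0.0638]
ee_rot: [2.366, 2.062, -0.008]
force: [-1.8, -15.9, -2.6]
width: 0.126
gripper_force: 55.1
```

Emit:
move_arm --pt "0 0.0001 0 0 0 0" --pt "0 0.0001 0 0 0 0" --pt "0 0.0001 0 0 0 0" --pt "0 0.0001 0 0 0 0" --pt "0 0.0001 0 0 0 0"

```text
clock: 15.5
position: [0.6022, 0.0219, 0.0637]
ee_rot: [2.366, 2.061, -0.008]
force: [-2.2, -16.2, -2.6]
width: 0.127
gripper_force: 55.1
```

Emit:
move_arm --pt "0 0 0 0 0 0" --pt "0 0 0 0 0 0" --pt "0 0 0 0 0 0" --pt "0 0 0 0 0 0" --pt "0 0 0 0 0 0"

```text
clock: 16.0
position: [0.6022, 0.0219, 0.0637]
ee_rot: [2.366, 2.061, -0.008]
force: [-2.0, -16.5, -2.0]
width: 0.125
gripper_force: 55.1
```

Emit:
move_arm --pt "0 0 0 0 0 0" --pt "0 0 0 0 0 0" --pt "0 0 0 0 0 0" --pt "0 0 0 0 0 0"

```text
clock: 16.4
position: [0.6022, 0.0219, 0.0638]
ee_rot: [2.366, 2.061, -0.008]
force: [-3.1, -16.7, -2.4]
width: 0.126
gripper_force: 55.1
```

Emit:
move_arm --pt "-0.0003 -0.002 0 0 0 0" --pt "-0.0006 -0.004 0 0 0 0" --pt "-0.001 -0.006 0 0 0 0" --pt "-0.0012 -0.0075 0 0 0 0" --pt "-0.0012 -0.0075 0 0 0 0"

```text
clock: 16.9
position: [0.6021, 0.0219, 0.0641]
ee_rot: [2.364, 2.068, 0.0]
force: [-0.8, -4.5, -3.8]
width: 0.126
gripper_force: 55.1
```

Emit:
move_arm --pt "-0.0003 -0.002 0 0 0 0" --pt "-0.0003 -0.002 0 0 0 0" --pt "-0.0003 -0.002 0 0 0 0"

```text
clock: 17.2
position: [0.602, 0.0217, 0.0642]
ee_rot: [-2.363, -2.07, -0.002]
force: [1.6, -0.3, -4.2]
width: 0.127
gripper_force: 55.1
```

Emit:
move_arm --pt "0 0 0 0 0 0" --pt "0 0 0 0 0 0" --pt "0 0 0 0 0 0" --pt "0 0 0 0 0 0" --pt "0 0 0 0 0 0" --claw -0.13

```text
clock: 17.7
position: [0.6016, 0.0208, 0.0642]
ee_rot: [2.364, 2.069, 0.0]
force: [0.3, 0.6, -1.2]
width: 0.428
gripper_force: 0.0
```

Emit:
move_arm --pt "0 0 0.02 0 0 0" --pt "0 0 0.06 0 0 0" --pt "0 0 0.12 0 0 0" --pt "0 0 0.16 0 0 0" --pt "0 0 0.16 0 0 0"

```text
clock: 18.2
position: [0.6044, 0.0209, 0.189]
ee_rot: [2.361, 2.066, 0.011]
force: [0.2, 0.4, -0.2]
width: 0.437
gripper_force: 0.0
```

Run:
```python
from h import *
s=readout.observe();print(s['position'],s['force'],s['clock'],s['width'])
a,d=get_image('wrist');g,_=get_image('scene')
o=np.zeros((600,800,3),np.uint8);o[:330,:528]=cv2.resize(a,(528,330));o[330:,:600]=cv2.resize(g[150:258,280:520],(600,270));save('w7',o)
```

```text
[0.60440852 0.02094752 0.18898244] [ 0.22037467  0.42769583 -0.24497178] 18.2 0.43691133813388405
```

View pics/w7.png

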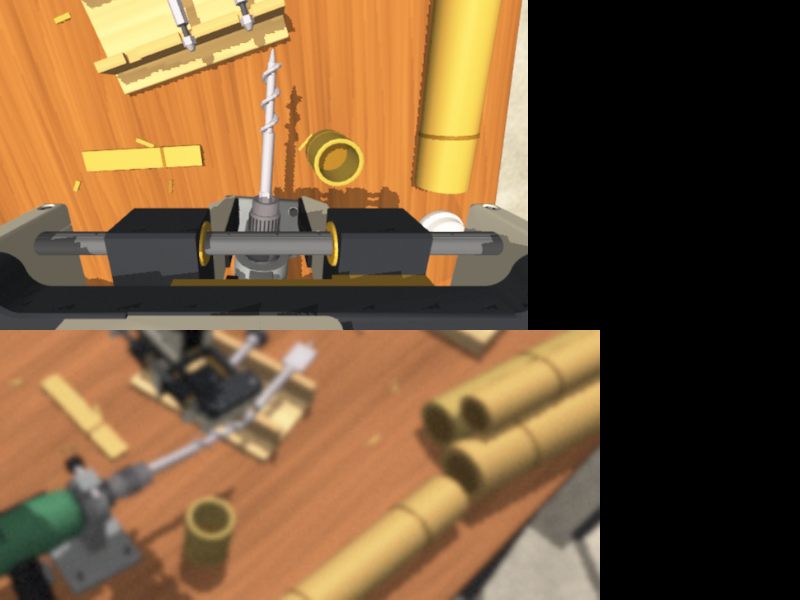

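The wrist view shows the auger in the chuck, mouth at (265,200) and tip at (272,55), with the cup, the slat and the other two bits in place and the gripper clear. I'm handing the job in.

```bash
python3 -c "
from cell import ticket;print(ticket.sign_off())"
```

```text
the job is handed in; nothing more can be done
None
```

The auger is seated to the bottom of the chuck and locked: it held a steady pull of about 16 N for over a second, then I let go and handed the job in at about 18 s; my first grip closed on top of it (about 48 N peak), but it stayed in its notches.

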